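# Put the rotating burr back on the open coffee grinder

### The arm

A 6-joint arm with a two-finger parallel gripper is mounted at the origin on the work surface. World frame = base frame: x ahead of the robot, y to its left, z up, the work surface at z = 0. Lengths are in m, angles in degrees, forces in N, time in s.
With the tool pointing down it reaches from about 0.425 to 0.925 m from the base axis. Payload 12.5 kg.
Tool frame: the origin (TCP) lies where the fingers leave the gripper's body, on its centre line; the fingertips stand 73 mm ahead of it and the grasp point (between the pads) lies 54 mm ahead of it; z points along the fingers, y is the direction in which the jaws open and shut (so a half turn about z gives the same grasp; the last joint's range is limited). The gripper opens to 85 mm and grips with 20 to 120 N. Pads are 22 mm wide; open, the fingers measure 114 mm over their backs; the gripper's body (76 mm by 85 mm) begins 54 mm behind the grasp point. The pads swing forward as they close: fully open they stand 13 mm farther back than shut.
Start: joints at [-74.347, 28.126, 89.318, -0, 62.55, -6.05], TCP at [0.231, -0.581, 0.304] pointing down, gripper open.
Joint ranges: [-177.58, 177.58], [-47.91, 125.51], [2.72, 160], [-65.01, 245.01], [3.68, 167.84], [-153.87, 153.87]. Speed limits (degrees/s): [127.2, 127.2, 159.86, 180, 180, 180].

### API

Orientations are given as a 3x3 rotation matrix whose columns are the frame's x, y, z axes.
In Python, from plant import robot, vision gives the robot as it stands.
- The arm moves only by the tool play_rows, never from a script. Its argument "moves" is a list of rows, each a list of 7 numbers: the shift along the tool's x, y, z in mm, then the turn, a rotation vector about the tool's x, y, z in rad, then the finger opening in mm, from 0 to 85.4. In form: [[x, y, z, rx, ry, rz, gripper], ...]. A call has 1 to 12 rows; each row shifts and turns the pose as measured when the row begins, along the tool's axes as they then stand; what a row does not reach is not made up. A row lasts 1/10 s, in which the tool goes at most 50 mm and 8.59 degrees, less where a joint would pass 70% of its speed; a pose out of reach is approached as far as the arm can. A call with a gripper value outside its range is refused whole. The fingers move at their own pace and stop on an object; the grip force is fixed at half the most. Time passes only in rows, so rows that do not move let the fingers close. It gives the time, the measured TCP pose, the force and the opening at its end, in the units of the state.
- robot.sense(): the state, without advancing time (a new reading comes with each control period).
- vision.camera(name): name is "side" or "top"; returns the picture (420x560x3 uint8, blue, green, red); there is no depth.
- vision.calibration(name): a dict with "fx", "fy", "cx", "cy" (pixels), "R" (3x3) and "t" (3): a world point X has camera coordinates R X + t. Camera axes: x right, y down, z forward; pixel columns grow to the right and rows downward; lengths in m; the calibration is good to about 2 mm. A picture is of the moment at which its call begins. calibration takes no time and is no camera call.
- robot.sign_off(): hands the job in, once; it reports no verdict.
The state is a dict: "clock": time; "joints": joint angles; "qd": joint speeds; "effort": joint torques, N m; "tool_pos": TCP position; "tcp_rot": TCP orientation; "force": force on the tool from outside, world axes, zero at the start; "moment": the same for the moment, N m; "gripper_width": finger opening in m.
Only numpy, scipy, OpenCV 4.12 (cv2) and the standard library are available. Lean on these libraries where they do the work, as an engineer would, in place of code of your own. Each camera call takes 0.05 s, during which the arm holds its last target.

### The job

The grinder is open for cleaning: put the burr with the feed nose back on its leaning drive hub, centre bore over the spindle, and turn it until its three holes drop over the hub's studs, so that it sits fully home and flush on the hub, then let go. Leave everything else on the table where it is.

Things in the scene. Friction and masses are not known exactly. Their poses are not given: they have to be found in the camera images.
- burr: The rotating burr: a steel disc 86 mm across, 15 mm thick, teeth on top, a feed nose on its middle. In its underside a blind centre bore 17.6 mm across, 26 mm deep, and three holes 10 mm across right through the disc, 120 degrees apart on a 29 mm radius. Mass 0.3 to 0.6 kg. Origin: centre of the underside; z along the nose, x towards one hole. It lies teeth up on one half of the mat.
- nose_top (a point): Top centre of the burr's feed nose, a plain cylinder 32 mm across, 52 mm above the burr's underside along the burr's z. 37 mm of nose stand above the teeth: the place to grip.
- seat: The seat of the grinder's drive hub, fixed. Origin: centre of the hub's flat face (76 mm across), 190 mm above the table; z: the spindle axis pointing out of the hub, leaning 30 degrees from vertical to the grinder's front; x: up the slope, to its back. The burr is home with its underside on this face. A chamber wall, 112 mm inside, 132 outside, rises 8 mm above the face; nothing is above it.
- spindle_tip (a point): End of the spindle that the burr's centre bore goes over: 16 mm across, 23 mm tall from the seat's face, its last 6 mm tapering to 8 mm across.
- stud_tips (a point): On the spindle axis, level with the three stud tips: 9 mm above the seat's face, where the burr's underside rests until its holes line up. Studs 8 mm across with bevelled tips, 120 degrees apart on a 29 mm radius. How far the hub is turned differs each time and is not given: look, or feel by leaning lightly on the tips and turning, 120 degrees at most. The hub stays put (0.6 N m to turn it).
- grinder: The open coffee grinder, fixed on the table: white cylindrical motor housing 120 mm across leaning 30 degrees forward, aluminium chamber on top, base 270 x 170 mm (from 100 mm in front of the origin to 170 mm behind it), spout in front. Origin: on the table straight below the seat centre; its front is -x, z up.
- mat: Black rubber service mat 250 (x) x 320 (y) x 3 mm, fixed; origin at the centre of its underside. The burr, the other burr, the brush and the screwdriver lie on it.
- fixed_burr: The other burr, not to be moved: a flat toothed steel ring 86 mm across, 47 mm inside, 12 mm thick, without a nose; origin at the centre of its underside. On the other half of the mat.
- brush: Cleaning brush lying on the mat, 170 mm long along its x, 20 mm high, 42 mm wide at the head; origin under its middle.
- screwdriver: Screwdriver lying on the mat, 190 mm long along its x, 26 mm thick; origin under its middle.
- collar: Black adjusting collar, a ring 124 mm across and 26 mm high, on the table; origin at the centre of its underside.
- hopper: Clear plastic bean hopper standing upside down on the table, 120 mm across, 145 mm high; origin at the centre of its underside.
- cup: Steel dosing cup 56 mm across, 58 mm high, on the grinder's base under the spout; origin at the centre of its underside.
- mug: White mug 80 mm across, 92 mm high, handle at its +y; origin at the centre of its underside.

How it is judged:
By the outcome, as a careful person would: the job done as asked, in the order asked, and still so for the second after the job is handed in, with the robot touching nothing.
It also fails if it takes over 54 s, if anything falls off the work surface, if the arm or the gripper's body presses on something with over 40 N, if the wrist force passes 120 N, or if a joint passes its speed limit or range.

## Working session

There is one attempt and no reset: what is moved stays moved. The work goes in short steps, Python scripts to look and compute and a tool call to move; the robot and the scene stay as the last step left them, time stands still between calls to the robot, and variables do not carry over. Pictures are saved under pics/ and viewed, and the job is handed in when it is done.

Besides the shell and the picture viewer there is one more tool, called after ">>>" as a command line: name --pt "numbers of a row" for each row, then --argument value for the rest. play_rows: Moves the arm, as the interface text tells. Its arguments: {"type":"object","properties":{"moves":{"type":"array"}},"required":["moves"]}

```bash
ls; mkdir -p pics; python3 - <<'E'
from plant import robot, vision
import cv2
print(robot.sense())
for n in ("side","top"):
    im=vision.camera(n); cv2.imwrite(f"pics/{n}0.png",im)
    c=vision.calibration(n); print(n,c)
E
```

```text
pics
{'clock': 0.0, 'joints': array([-7.43471687e+01,  2.81665011e+01,  8.93502651e+01, -1.30326687e-04,
        6.25490849e+01, -6.04830237e+00]), 'qd': array([-0.02367832, -0.08786944,  0.02906661,  0.01219334,  0.00313703,
       -0.13147954]), 'effort': array([ 2.00069808e-03, -6.18442369e+01, -2.61591464e+01, -3.22008395e-05,
        4.09979009e-03, -1.00762722e-05]), 'tool_pos': array([ 0.23110722, -0.58054948,  0.30330133]), 'tcp_rot': array([[ 9.29124886e-01,  3.69765938e-01, -3.12038599e-04],
       [ 3.69766050e-01, -9.29124235e-01,  1.10614984e-03],
       [ 1.19093908e-04, -1.14313262e-03, -9.99999340e-01]]), 'force': array([-0.38738967,  0.52713289,  0.62636037]), 'moment': array([ 0.04047752, -0.02238001, -0.00502924]), 'gripper_width': 0.0857401814041173}
side {'fx': 480.23814117405794, 'fy': 480.23814117405794, 'cx': 280.925665104404, 'cy': 205.00375972280304, 'R': array([[-0.99930552, -0.03078358, -0.0209962 ],
       [-0.00445234,  0.65807919, -0.75293556],
       [ 0.03699522, -0.75231918, -0.65775923]]), 't': array([0.56813983, 0.08975407, 1.3442536 ])}
top {'fx': 424.701603886834, 'fy': 424.701603886834, 'cx': 284.17240665982536, 'cy': 208.26465291429395, 'R': array([[ 0.00516992, -0.99998201,  0.00304313],
       [-0.98265786, -0.00564438, -0.18534203],
       [ 0.18535588, -0.00203215, -0.98266936]]), 't': array([0.04862238, 0.56440647, 0.90332884])}
```

View pics/side0.png

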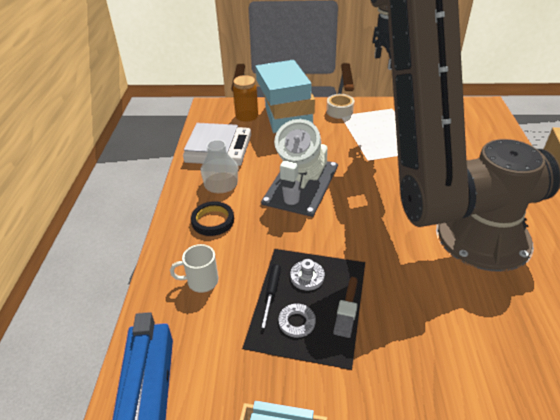

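View pics/top0.png

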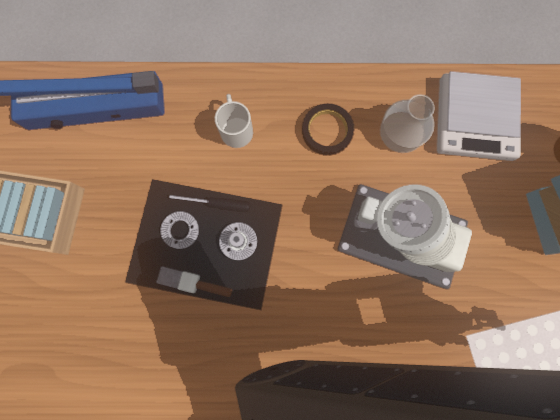

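```bash
python3 - <<'E'
import cv2,numpy as np
t=cv2.imread("pics/top0.png");s=cv2.imread("pics/side0.png")
def z(im,x,y,w,h,k): return cv2.resize(im[y:y+h,x:x+w],None,fx=k,fy=k,interpolation=cv2.INTER_CUBIC)
cv2.imwrite("pics/a1.png",np.hstack([z(t,340,170,140,120,5)]))
cv2.imwrite("pics/a2.png",z(s,255,110,90,110,5))
cv2.imwrite("pics/a3.png",np.hstack([z(t,205,210,65,65,6),z(s,275,240,65,65,6)]))
E
```

```text
(no output)
```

View pics/a1.png

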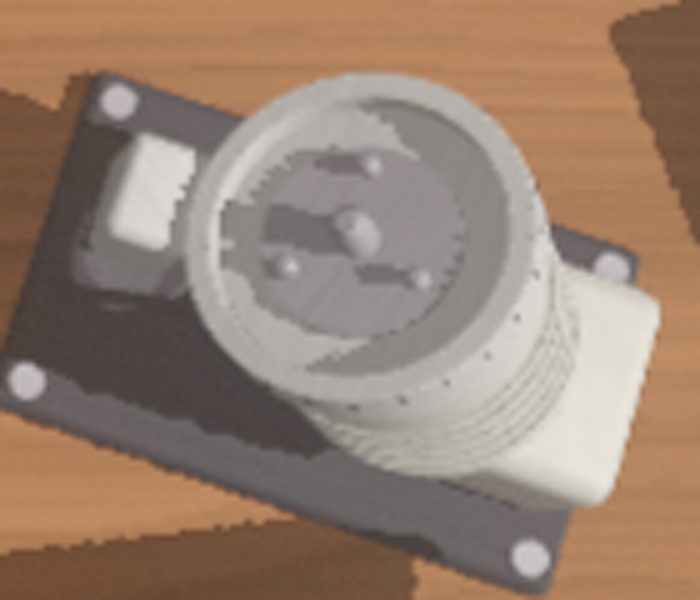

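View pics/a2.png

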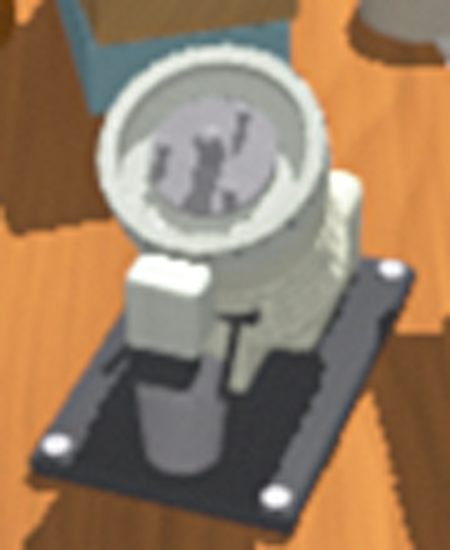

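View pics/a3.png

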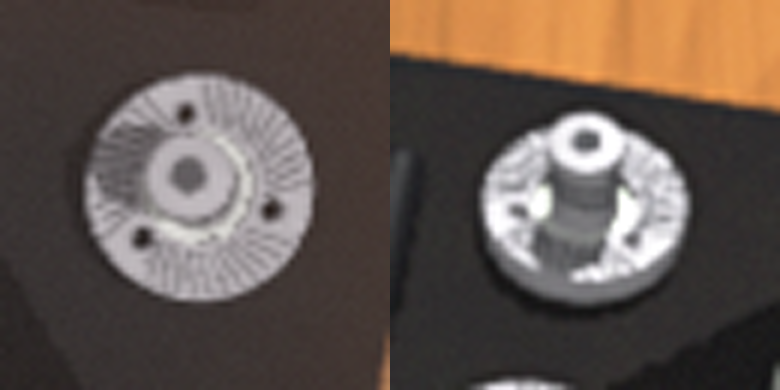

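```bash
cat > h.py <<'E'
import numpy as np
from plant import robot, vision
def ray(n,u,v):
    c=vision.calibration(n);R=c["R"];t=c["t"]
    d=R.T@np.array([(u-c["cx"])/c["fx"],(v-c["cy"])/c["fy"],1.]);return -R.T@t,d
def onz(n,u,v,z):
    o,d=ray(n,u,v);return o+d*(z-o[2])/d[2]
def tri(a,b):
    (o1,d1),(o2,d2)=a,b
    s=np.linalg.lstsq(np.c_[d1,-d2],o2-o1,rcond=None)[0]
    p,q=o1+s[0]*d1,o2+s[1]*d2
    return (p+q)/2,np.linalg.norm(p-q)
def proj(n,X):
    c=vision.calibration(n);p=c["R"]@np.asarray(X)+c["t"]
    return np.array([c["fx"]*p[0]/p[2]+c["cx"],c["fy"]*p[1]/p[2]+c["cy"]])
E
python3 - <<'E'
from h import *
import cv2
np.set_printoptions(precision=4,suppress=True)
T=lambda x,y:(340+(x+.5)/5-.5,170+(y+.5)/5-.5)
A=lambda x,y:(205+(x+.5)/6-.5,210+(y+.5)/6-.5)
S3=lambda x,y:(275+(x-390+.5)/6-.5,240+(y+.5)/6-.5)
S2=lambda x,y:(255+(x+.5)/5-.5,110+(y+.5)/5-.5)
t=cv2.imread("pics/top0.png")
# burr disc outline by brightness mask
g=cv2.cvtColor(t,cv2.COLOR_BGR2GRAY)[215:270,212:264]
m=(g>75).astype(np.uint8)
cs=max(cv2.findContours(m,0,1)[0],key=cv2.contourArea)
e=cv2.fitEllipse(cv2.convexHull(cs)); print("disc ellipse",e[0][0]+212,e[0][1]+215,e[1])
dc=onz("top",e[0][0]+212,e[0][1]+215,.018);print("disc c",dc)
nt=onz("top",*A(189,177),.055);print("nose top",nt)
print("nose tri",tri(ray("top",*A(189,176)),ray("side",*S3(586,142))))
for p in [(186,112),(272,209),(143,237)]:
    h=onz("top",*A(*p),.018);d=h-dc;print("hole",h,np.hypot(*d[:2])*1e3,np.degrees(np.arctan2(d[1],d[0]))%120)
# base feet
F=[(118,101),(613,267),(530,558),(27,381)];G=[(57,445),(392,270),(275,497)]
for z in(.02,.03):
    P=np.array([onz("top",*T(*p),z) for p in F]);
    v=np.array([P[1]-P[0],P[2]-P[3]]);print(z,P[:,:2].tolist(),np.linalg.norm(v,axis=1),np.degrees(np.arctan2(v[:,1],v[:,0])),np.linalg.norm(P[2]-P[1]))
for a,b in((0,0),(3,2)): print("foot tri",tri(ray("top",*T(*F[a])),ray("side",*S2(*G[{0:0,3:1}[a]] if a==0 else G[1]))))
yaw=np.arctan2(*(v.sum(0)[1::-1]));fx=np.array([np.cos(yaw),np.sin(yaw),0]);print("yaw",np.degrees(yaw))
ax=np.array([-.5*fx[0],-.5*fx[1],.866]);xs=np.array([fx[0]*.866,fx[1]*.866,.5]);ys=np.cross(ax,xs)
tip=onz("top",*T(362,228),.19+.023*.866);seat=tip-.023*ax;print("tip",tip,"seat",seat)
def onplane(n,uv,h):
    o,d=ray(n,*uv);return o+d*(ax@(seat+h*ax-o))/(ax@d)
for p in[(373,163),(288,264),(421,280)]:
    d=onplane("top",T(*p),.009)-seat-.009*ax;a,b=d@xs,d@ys;print("stud",np.hypot(a,b)*1e3,np.degrees(np.arctan2(b,a)),np.degrees(np.arctan2(b,a))%120)
E
```

```text
disc ellipse 237.88862419128418 240.85197067260742 (38.24380111694336, 38.4692497253418)
disc c [0.4938 0.1577 0.018 ]
nose top [0.4936 0.1578 0.055 ]
nose tri (array([0.4949, 0.1572, 0.0592]), np.float64(0.0028207724195874286))
hole [0.523  0.1638 0.018 ] 29.827996901182605 11.744305769830822
hole [0.4857 0.1299 0.018 ] 28.967303051712566 13.845650327691175
hole [0.4748 0.1789 0.018 ] 28.508860793560565 11.900715870308886
0.02 [[0.6155210448124001, -0.1338497991101098], [0.5379216810281648, -0.36106677594990316], [0.4047407830800915, -0.3138695698358459], [0.4835465227988401, -0.0882448789619402]] [0.2401 0.239 ] [-108.8561 -109.2532] 0.14129659529949026
0.03 [[0.613169606584662, -0.13192112717627985], [0.5363684802377153, -0.3568008026716273], [0.40455756747366284, -0.3100890976624556], [0.48255266018902065, -0.08678532884575867]] [0.2376 0.2365] [-108.8561 -109.2532] 0.13984312678339442
foot tri (array([ 0.6159, -0.1333,  0.0243]), np.float64(0.0027794559481764385))
foot tri (array([ 0.4464, -0.0561,  0.2167]), np.float64(0.03554764115985219))
yaw -109.05418801795999
tip [ 0.5226 -0.1871  0.2099] seat [ 0.5189 -0.198   0.19  ]
stud 30.81865788000509 103.79751409356858 103.79751409356858
stud 31.988636627822483 -149.694876678415 90.305123321585
stud 25.18363594059914 -26.86038359016246 93.13961640983754
```

```bash
cat > g.py <<'E'
from h import *
import cv2
np.set_printoptions(precision=4,suppress=True)
T=lambda x,y:(340+(x+.5)/5-.5,170+(y+.5)/5-.5)
S2=lambda x,y:(255+(x+.5)/5-.5,110+(y+.5)/5-.5)
def frame(yawd):
    y=np.radians(yawd);c,s=np.cos(y),np.sin(y)
    X=np.array([c*np.cos(np.pi/6),s*np.cos(np.pi/6),.5]);Z=np.array([-.5*c,-.5*s,np.cos(np.pi/6)])
    return np.c_[X,np.cross(Z,X),Z]
def onpl(n,uv,p,nrm):
    o,d=ray(n,*uv);return o+d*(nrm@(p-o))/(nrm@d)
E
python3 - <<'E'
from g import *
R=frame(-109.05);z=R[:,2]
P0=np.array([.519,-.198,.19])
Q=[onpl("top",T(*p),P0+.009*z,z) for p in[(374,161),(289,265),(421,281)]]
# plane guess must satisfy height .19 at axis: iterate
for i in range(5):
    c=np.mean([onpl("top",T(*p),P0+.009*z,z) for p in[(374,161),(289,265),(421,281)]],0)
    P0=c-.009*z; P0=P0-z*(P0[2]-.19)/z[2]
Q=np.array([onpl("top",T(*p),P0+.009*z,z) for p in[(374,161),(289,265),(421,281)]])
c=Q.mean(0);L=(Q-c)@R
print("seat from studs",P0,np.hypot(L[:,0],L[:,1])*1e3,np.degrees(np.arctan2(L[:,1],L[:,0])))
print("spindle tip expected px a1:",(proj("top",P0+.023*z)-[340,170])*5+2)
F=[(118,101),(613,267),(530,558),(27,381)]
C=np.mean([onz("top",*T(*p),.024) for p in F],0);print("seat from base",C-.035*np.array([np.cos(np.radians(-109.05)),np.sin(np.radians(-109.05)),0]))
# rim outline, drawn check
for nm,TT,sc,off,k in(("top",T,5,(340,170),"a1"),("side",S2,5,(255,110),"a2")):
    im=cv2.imread(f"pics/{k}.png")
    for r,h,col in((.066,.008,(0,0,255)),(.056,.008,(0,255,0)),(.038,0,(255,0,0)),(.029,.009,(0,255,255))):
        a=np.linspace(0,2*np.pi,120)
        pts=np.array([(proj(nm,P0+R@np.array([r*np.cos(t),r*np.sin(t),h]))-off)*sc+2 for t in a])
        cv2.polylines(im,[pts.astype(int)],True,col,1)
    p=(proj(nm,P0+.023*z)-off)*sc+2;cv2.circle(im,tuple(p.astype(int)),3,(0,0,255),-1)
    cv2.imwrite(f"pics/{k}o.png",im)
E
```

```text
seat from studs [ 0.5205 -0.1945  0.19  ] [30.032  28.8809 29.2694] [  96.2547 -143.2874  -25.4726]
spindle tip expected px a1: [352.3585 223.7554]
seat from base [ 0.5213 -0.19    0.024 ]
```

View pics/a1o.png

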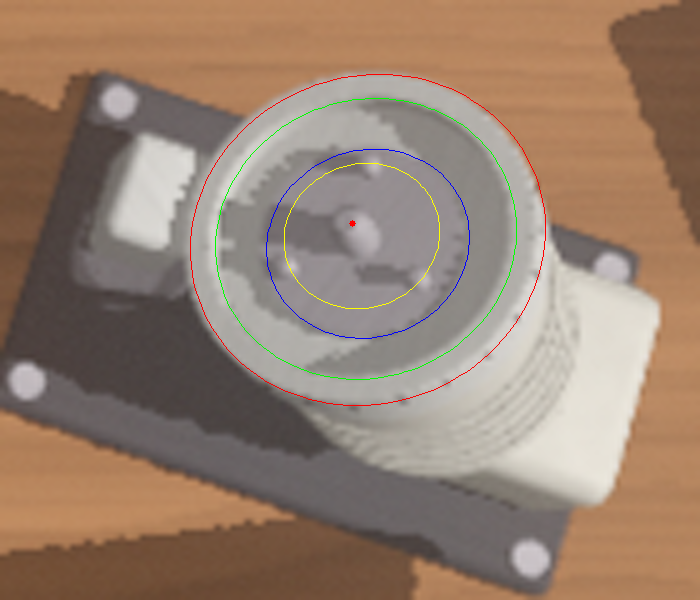

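View pics/a2o.png

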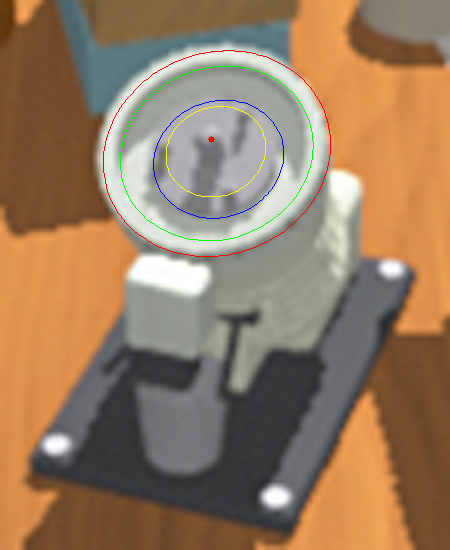

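```bash
cat > rel.py <<'E'
from g import *
from scipy.spatial.transform import Rotation as Ro
def down(yaw):
    y=np.radians(yaw);x=np.array([np.cos(y),np.sin(y),0]);z=np.array([0,0,-1.]);return np.c_[x,np.cross(z,x),z]
def hub(theta,yaw=-109.05):
    S=frame(yaw);t=np.radians(theta);x=S@[np.cos(t),np.sin(t),0];z=-S[:,2];return np.c_[x,np.cross(z,x),z]
def rel(p,R):
    s=robot.sense();C=s["tcp_rot"]
    print("t",round(float(s["clock"]),2),"F",s["force"],"M",s["moment"],"w",round(s["gripper_width"]*1e3,1),"q",s["joints"].round(1))
    print("d mm",(C.T@(np.asarray(p)-s["tool_pos"])*1e3).round(1),"rv",Ro.from_matrix(C.T@R).as_rotvec().round(3))
E
python3 -c "
from rel import *
rel([.45,-.2,.36],down(50)); rel([.4937,.1577,.2],down(50))"
```

```text
t 0.1 F [-0.3311  0.1626  0.577 ] M [-0.0027  0.0376  0.015 ] w 85.4 q [-74.3  28.2  89.3  -0.   62.5  -6.1]
d mm [ 344.1 -272.7  -56.3] rv [-0.001 -0.    -0.494]
t 0.1 F [-0.3311  0.1626  0.577 ] M [-0.0027  0.0376  0.015 ] w 85.4 q [-74.3  28.2  89.3  -0.   62.5  -6.1]
d mm [ 517.  -588.7  104. ] rv [-0.001 -0.    -0.494]
```

>>> play_rows --pt "34 -27 -10 0 0 0 85" --pt "34 -27 -10 0 0 0 85" --pt "34 -27 -10 0 0 0 85" --pt "34 -27 -10 0 0 0 85" --pt "34 -27 -10 0 0 0 85" --pt "34 -27 -5 0 0 0 85" --pt "34 -27 0 0 0 0 85" --pt "34 -27 0 0 0 0 85" --pt "34 -27 0 0 0 0 85" --pt "34 -27 0 0 0 0 85"

```text
clock: 1.1
tool_pos: [0.4518, -0.1939, 0.3583]
tcp_rot: [[0.932, 0.362, -0.002], [0.362, -0.932, 0.005], [0.0, -0.006, -1.0]]
force: [0.7, -2.0, -0.0]
gripper_width: 0.085
```

```bash
python3 -c "
from rel import *
rel([.4937,.1577,.2],down(50));print(robot.sense()['tool_pos'])"
```

```text
t 1.1 F [ 0.7253 -2.0441 -0.0279] M [-0.031  -0.0638 -0.0114] w 85.0 q [-31.   14.  103.1   0.2  63.2  37.7]
d mm [ 166.3 -311.7  160.1] rv [-0.006 -0.002 -0.502]
[ 0.4518 -0.1939  0.3583]
```

>>> play_rows --pt "20 -39 5 0 0 0 85" --pt "20 -39 10 0 0 0 85" --pt "21 -39 10 0 0 0 85" --pt "21 -39 15 0 0 0 85" --pt "21 -39 25 0 0 0 85" --pt "21 -39 30 0 0 0 85" --pt "21 -39 30 0 0 0 85" --pt "21 -38 30 0 0 0 85" --pt "0 0 0 0 0 -0.13 85" --pt "0 0 0 0 0 -0.13 85" --pt "0 0 0 0 0 -0.13 85" --pt "0 0 0 0 0 -0.11 85"

```text
clock: 2.3
tool_pos: [0.4921, 0.1621, 0.2062]
tcp_rot: [[0.627, 0.779, -0.004], [0.779, -0.627, 0.003], [0.0, -0.005, -1.0]]
force: [-0.2, -0.0, -0.2]
gripper_width: 0.0852
```

```bash
python3 -c "
from rel import *
rel([.4937,.1577,.2],down(50));print(robot.sense()['tool_pos'])
for n in('top','side'):
  cv2.imwrite('pics/%s1.png'%n,vision.camera(n))
a=cv2.imread('pics/top1.png')[180:300,140:300];b=cv2.imread('pics/side1.png')[190:310,220:380]
cv2.imwrite('pics/b.png',np.vstack([cv2.resize(x,None,fx=2.5,fy=2.5,interpolation=2) for x in(a,b)]))
"
```

```text
t 2.3 F [-0.2215 -0.0016 -0.1948] M [ 0.0153 -0.0418  0.0036] w 85.2 q [ 10.8  27.  110.1   0.3  43.   49.4]
d mm [-2.5  4.   6.2] rv [-0.005 -0.     0.021]
[0.4921 0.1621 0.2062]
```

View pics/b.png

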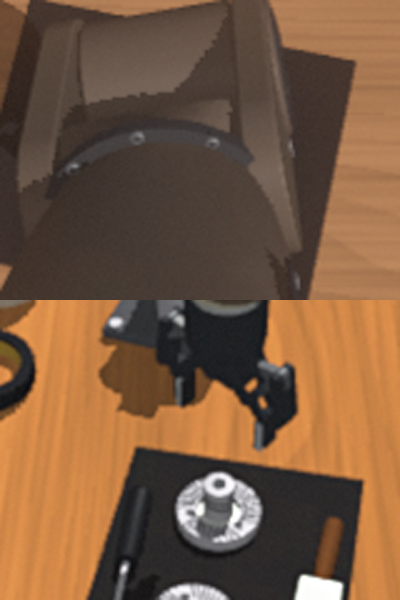

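>>> play_rows --pt "-2.5 4 30 -0.005 0 0.02 85" --pt "0 0 30 0 0 0 85" --pt "0 0 25 0 0 0 85" --pt "0 0 14 0 0 0 85"

```text
clock: 2.8
tool_pos: [0.4951, 0.1574, 0.1065]
tcp_rot: [[0.658, 0.753, 0.007], [0.753, -0.658, 0.001], [0.005, 0.004, -1.0]]
force: [0.7, -0.1, 0.1]
gripper_width: 0.085
```

```bash
python3 -c "
from rel import *
rel([.4937,.1577,.1],down(50))
cv2.imwrite('pics/side2.png',vision.camera('side'))
b=cv2.imread('pics/side2.png')[190:310,220:380]
cv2.imwrite('pics/b2.png',cv2.resize(b,None,fx=4,fy=4,interpolation=2))
"
```

```text
t 2.8 F [ 0.6591 -0.1076  0.1228] M [-0.0073 -0.0345 -0.0004] w 85.0 q [ 10.4  36.6 114.   -0.   29.1  51.6]
d mm [-0.8 -1.3  6.5] rv [ 0.004 -0.005 -0.021]
```

View pics/b2.png

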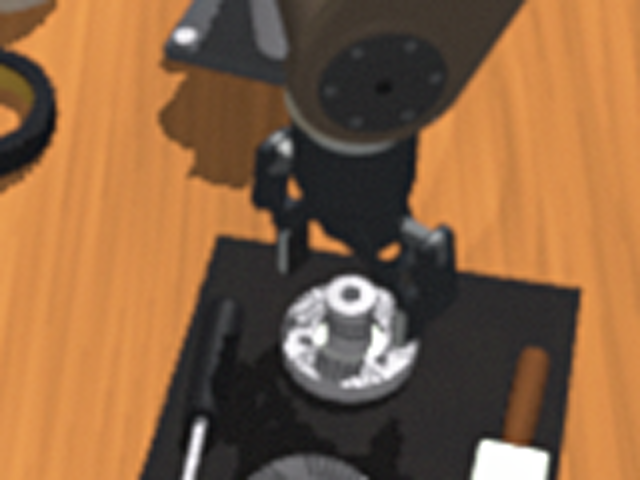

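>>> play_rows --pt "-0.8 -1.3 6 0.004 -0.005 -0.02 85" --pt "0 0 0 0 0 0 60" --pt "0 0 0 0 0 0 40" --pt "0 0 0 0 0 0 20" --pt "0 0 0 0 0 0 20" --pt "0 0 0 0 0 0 20" --pt "0 0 0 0 0 0 20"

```text
clock: 3.55
tool_pos: [0.4938, 0.1576, 0.1011]
tcp_rot: [[0.647, 0.762, 0.0], [0.762, -0.647, -0.0], [0.0, 0.0, -1.0]]
force: [0.5, 0.3, -3.6]
gripper_width: 0.0301
```

```bash
python3 -c "
from rel import *
rel([.4937,.1577,.1],down(50))
"
```

```text
t 3.55 F [ 0.5268  0.2845 -3.65  ] M [-0.0184  0.0003  0.0277] w 30.1 q [ 10.4  37.1 114.1  -0.   28.8  50.7]
d mm [ 0.  -0.1  1.1] rv [ 0.    -0.    -0.006]
```

>>> play_rows --pt "0 0 -5 0 0 0 10" --pt "0 0 -20 0 0 0 10" --pt "0 0 -30 0 0 0 10" --pt "0 0 -40 0 0 0 10" --pt "0 0 -40 0 0 0 10" --pt "0 0 -40 0 0 0 10" --pt "0 0 -40 0 0 0 10" --pt "0 0 -40 0 0 0 10" --pt "0 0 0 0 0 0 10"

```text
clock: 4.45
tool_pos: [0.4918, 0.1573, 0.3663]
tcp_rot: [[0.647, 0.762, -0.007], [0.762, -0.647, -0.002], [-0.006, -0.004, -1.0]]
force: [0.8, -0.3, -4.7]
gripper_width: 0.0306
```

```bash
python3 -c "
from rel import *
H=hub(50+(95.8-12.5))
print(H)
ax=-H[:,2]; seat=np.array([.5207,-.1943,.19])
rel(seat+ax*.170,H)
cv2.imwrite('pics/side3.png',vision.camera('side'))
b=cv2.imread('pics/side3.png')[90:290,200:420]
cv2.imwrite('pics/b3.png',cv2.resize(b,None,fx=3,fy=3,interpolation=2))
"
```

```text
[[ 0.8818  0.4425 -0.1632]
 [ 0.3239 -0.8196 -0.4726]
 [-0.3429  0.3639 -0.866 ]]
t 4.45 F [ 0.7771 -0.2838 -4.7222] M [ 0.0501 -0.1198 -0.0089] w 30.6 q [10.4 15.7 99.3 -0.  65.4 50.8]
d mm [-169.9  218.9   29.1] rv [-0.298 -0.431  0.435]
```

View pics/b3.png

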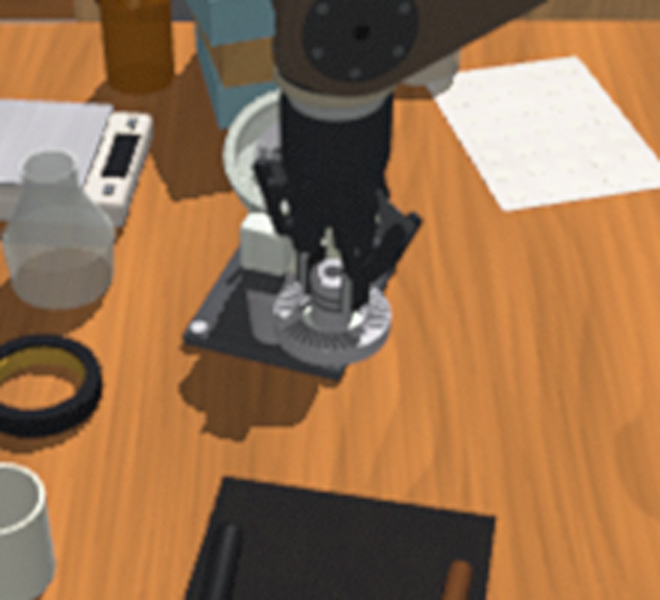

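```bash
python3 -c "
from rel import *
H=hub(133.3);seat=np.array([.5207,-.1943,.19])
rel(seat-H[:,2]*.22,H)"
```

```text
t 4.5 F [ 0.1289 -0.2019 -6.5411] M [ 0.041  -0.0754  0.0141] w 30.3 q [10.4 15.9 99.5 -0.  65.3 50.8]
d mm [-146.3  210.1  -17.2] rv [-0.3   -0.428  0.436]
```

>>> play_rows --pt "-24 34 -3 0 0 0 10" --pt "-24 35 -3 0 0 0 10" --pt "-24 35 -3 0 0 0 10" --pt "-24 35 -3 0 0 0 10" --pt "-24 35 -3 0 0 0 10" --pt "-24 35 -3 0 0 0 10" --pt "0 0 0 -0.05 -0.071 0.073 10" --pt "0 0 0 -0.05 -0.071 0.073 10" --pt "0 0 0 -0.05 -0.071 0.073 10" --pt "0 0 0 -0.05 -0.071 0.073 10" --pt "0 0 0 -0.05 -0.071 0.073 10" --pt "0 0 0 -0.05 -0.071 0.073 10"

```text
clock: 5.7
tool_pos: [0.553, -0.0993, 0.3559]
tcp_rot: [[0.874, 0.442, -0.201], [0.306, -0.824, -0.477], [-0.377, 0.356, -0.855]]
force: [-0.6, 0.5, -6.1]
gripper_width: 0.0301
```

```bash
python3 -c "
from rel import *
H=hub(133.3);seat=np.array([.5207,-.1943,.19])
rel(seat-H[:,2]*.17,H)"
```

```text
t 5.7 F [-0.571   0.5413 -6.1016] M [ 0.7054 -0.2747 -0.006 ] w 30.1 q [ -7.6  23.9  92.6 -31.1  75.   69.9]
d mm [-1.5  3.4 23.9] rv [-0.009  0.039  0.001]
```

>>> play_rows --pt "-1.5 3.4 20 -0.009 0.039 0 10" --pt "0 0 0 0 0 0 10" --pt "0 0 0 0 0 0 10"

```text
clock: 6.0
tool_pos: [0.5482, -0.1105, 0.3334]
tcp_rot: [[0.877, 0.448, -0.172], [0.326, -0.82, -0.471], [-0.352, 0.357, -0.865]]
force: [-0.4, 0.1, -5.1]
gripper_width: 0.0304
```

```bash
python3 -c "
from rel import *
H=hub(133.3);seat=np.array([.5207,-.1943,.19])
rel(seat-H[:,2]*.15,H)
for n in('top','side'):
  cv2.imwrite('pics/%s4.png'%n,vision.camera(n))
a=cv2.imread('pics/top4.png')[120:270,320:500];b=cv2.imread('pics/side4.png')[80:230,220:400]
cv2.imwrite('pics/b4.png',np.hstack([cv2.resize(x,None,fx=2.2*2,fy=2.2*2,interpolation=2)[:,:] for x in(b,)]))
cv2.imwrite('pics/a4.png',cv2.resize(a,None,fx=4,fy=4))
"
```

```text
t 6.0 F [-0.4024  0.0907 -5.1017] M [ 0.7452 -0.2866 -0.0079] w 30.4 q [ -8.9  24.2  95.4 -31.6  69.9  70.2]
d mm [-2.1  4.4 18.3] rv [-0.005  0.007  0.007]
```

View pics/b4.png

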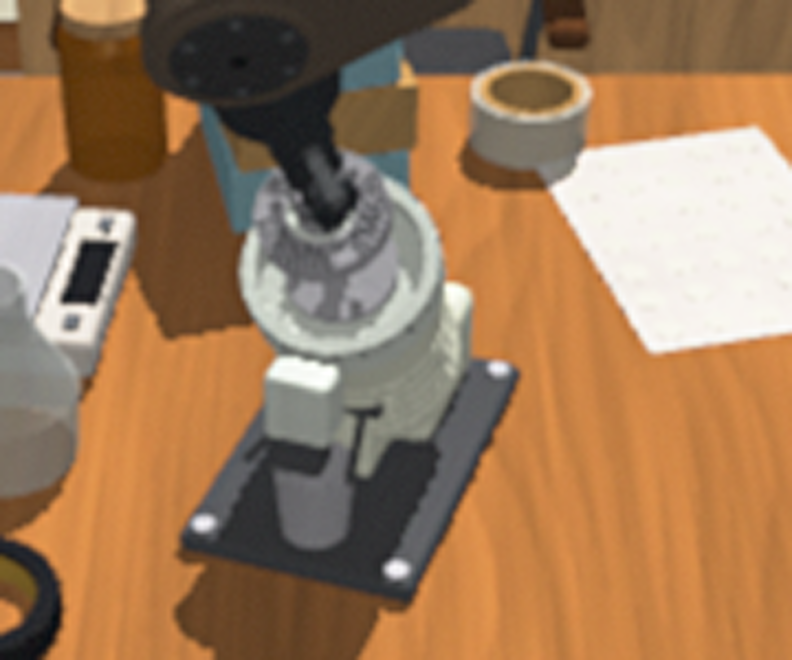

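View pics/a4.png

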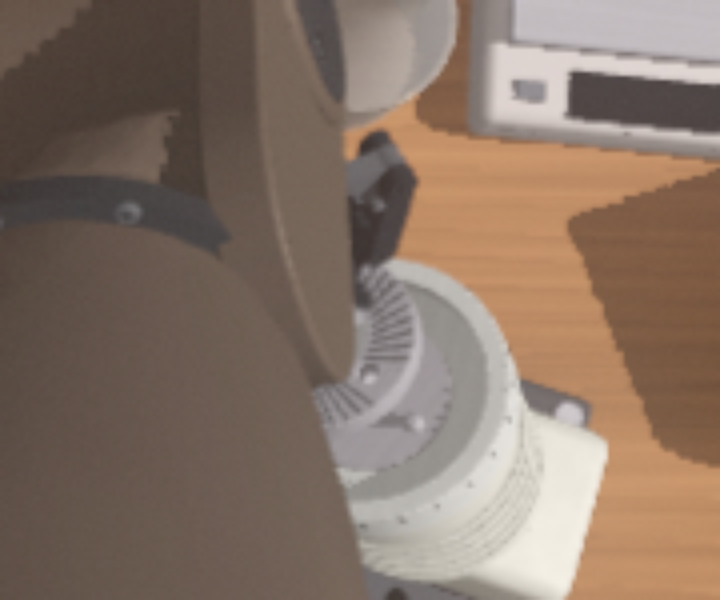

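```bash
python3 -c "
from rel import *
s=robot.sense();C=s['tcp_rot'];p=s['tool_pos']
ua=p+C[:,2]*.098
for k in range(3):
  a=np.radians(12.5-50+120*k) # burr x rel tool x about burr z
  d=C[:,0]*np.cos(a)-C[:,1]*np.sin(a)
  h=ua+.029*d-.015*C[:,2]
  print(k,(proj('top',h)-[320,120])*4+1.5,(proj('side',h)-[220,80])*4.4)
for nm,o,sc,f in(('top',(320,120),4,'a4'),('side',(220,80),4.4,'b4')):
  im=cv2.imread('pics/%s.png'%f)
  for hh in(0,-.015):
    q=np.array([(proj(nm,ua+hh*C[:,2]+.043*(C[:,0]*np.cos(t)+C[:,1]*np.sin(t)))-o)*sc+1.5 for t in np.linspace(0,6.28,90)])
    cv2.polylines(im,[q.astype(int)],True,(0,0,255),1)
  cv2.imwrite('pics/%so.png'%f,im)
"
```

```text
0 [330.2919 274.3966] [277.126  208.6518]
1 [256.6227 361.6521] [337.4734 250.2674]
2 [370.391  372.3089] [352.4766 178.1237]
```

View pics/a4o.png

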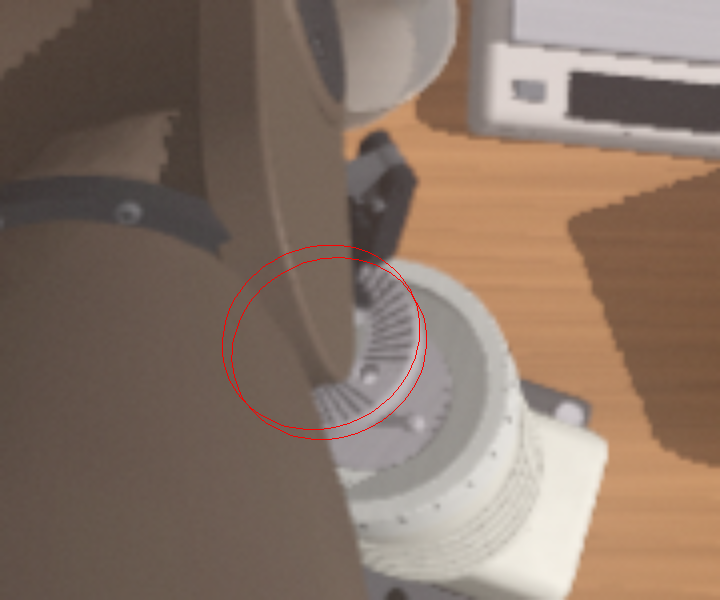

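View pics/b4o.png

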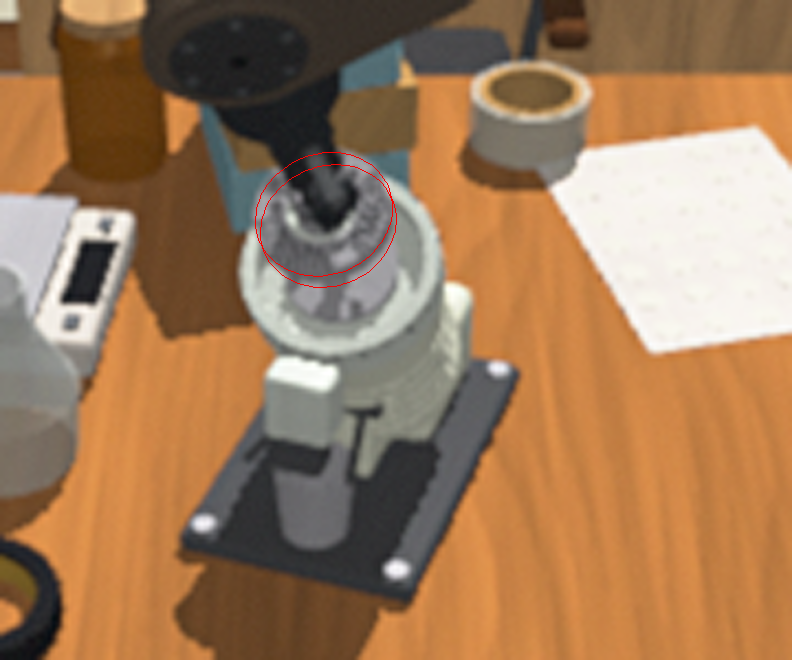

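>>> play_rows --pt "-2.1 4.4 16 -0.005 0.007 0.007 10" --pt "0 0 0 0 0 0 10" --pt "0 0 0 0 0 0 10"

```text
clock: 6.4
tool_pos: [0.5462, -0.122, 0.3231]
tcp_rot: [[0.882, 0.442, -0.162], [0.324, -0.82, -0.473], [-0.341, 0.365, -0.866]]
force: [0.1, 0.4, -4.3]
gripper_width: 0.0305
```

```bash
python3 -c "
from rel import *
H=hub(133.3);seat=np.array([.5207,-.1943,.19])
rel(seat-H[:,2]*.126,H)"
```

```text
t 6.4 F [ 0.1064  0.4361 -4.2682] M [ 0.6421 -0.195  -0.0388] w 30.5 q [-10.1  24.5  96.6 -32.3  67.5  70.6]
d mm [-0.3 -0.5 27.6] rv [ 0.001 -0.001 -0.001]
```

>>> play_rows --pt "-0.3 -0.5 10 0 0 0 10" --pt "0 0 10 0 0 0 10" --pt "0 0 7 0 0 0 10" --pt "0 0 0 0 0 0 10"

```text
clock: 6.8
tool_pos: [0.5413, -0.1348, 0.2985]
tcp_rot: [[0.882, 0.442, -0.161], [0.324, -0.819, -0.473], [-0.341, 0.365, -0.866]]
force: [0.9, 0.1, -5.7]
gripper_width: 0.0304
```

```bash
python3 -c "
from rel import *
H=hub(133.3);seat=np.array([.5207,-.1943,.19])
rel(seat-H[:,2]*.115,H)
cv2.imwrite('pics/side5.png',vision.camera('side'));cv2.imwrite('pics/top5.png',vision.camera('top'))
"
```

```text
t 6.8 F [ 0.9374  0.0598 -5.7211] M [ 0.7344 -0.221   0.0267] w 30.4 q [-11.5  25.7  98.8 -33.4  64.   71.6]
d mm [-0.2  0.1 10.5] rv [ 0.001 -0.002 -0.001]
```

>>> play_rows --pt "0 0 3 0 0 0 10" --pt "0 0 3 0 0 0 10" --pt "0 0 3 0 0 0 10" --pt "0 0 0 0 0 0 10"

```text
clock: 7.3
tool_pos: [0.5404, -0.139, 0.2916]
tcp_rot: [[0.883, 0.442, -0.158], [0.325, -0.819, -0.473], [-0.339, 0.366, -0.867]]
force: [-0.5, 0.4, -5.2]
gripper_width: 0.0303
```

```bash
cat > st.py <<'E'
from rel import *
H=hub(133.3);seat=np.array([.5207,-.1943,.19])
s=robot.sense();C=s['tcp_rot']
print("height along axis mm",((s['tool_pos']-seat)@-H[:,2]*1e3-98).round(1),"Ftool",(C.T@(s['force']-[0,0,-4.8])).round(1),"Mtool",(C.T@s['moment']).round(2))
rel(seat-H[:,2]*.098,H)
E
python3 st.py
```

```text
height along axis mm 19.3 Ftool [-0.2 -0.7  0.3] Mtool [0.52 0.52 0.  ]
t 7.3 F [-0.5155  0.3813 -5.2357] M [ 0.6863 -0.2599  0.0161] w 30.3 q [-11.9  26.1  99.4 -33.9  62.8  71.9]
d mm [-0.6 -0.4 19.3] rv [ 0.002 -0.004 -0.001]
```

>>> play_rows --pt "-0.5 -0.3 3 0.002 -0.004 0 10" --pt "0 0 3 0 0 0 10" --pt "0 0 2 0 0 0 10" --pt "0 0 0 0 0 0 10"

```text
clock: 7.7
tool_pos: [0.5386, -0.1429, 0.2841]
tcp_rot: [[0.883, 0.441, -0.162], [0.323, -0.82, -0.473], [-0.342, 0.365, -0.866]]
force: [1.0, -0.1, -5.8]
gripper_width: 0.0303
```

```bash
python3 st.py
```

```text
height along axis mm 10.8 Ftool [1.2 0.2 0.7] Mtool [ 0.56  0.56 -0.06]
t 7.7 F [ 1.0068 -0.0891 -5.7989] M [ 0.7485 -0.2525  0.0692] w 30.3 q [-12.3  26.6  99.9 -34.2  62.   72.2]
d mm [-0.2 -0.  10.8] rv [ 0.    -0.001 -0.001]
```

>>> play_rows --pt "-0.2 0 1.5 0 0 0 10" --pt "0 0 1.5 0 0 0 10" --pt "0 0 1.5 0 0 0 10" --pt "0 0 0 0 0 0 10"

```text
clock: 8.1
tool_pos: [0.5378, -0.1451, 0.28]
tcp_rot: [[0.883, 0.441, -0.162], [0.323, -0.82, -0.473], [-0.341, 0.365, -0.866]]
force: [0.3, 1.0, -6.6]
gripper_width: 0.0304
```

```bash
python3 st.py
```

```text
height along axis mm 6.0 Ftool [ 1.2 -1.3  1.1] Mtool [0.59 0.67 0.01]
t 8.1 F [ 0.2962  0.9609 -6.608 ] M [ 0.8104 -0.3585  0.0373] w 30.4 q [-12.6  26.8 100.3 -34.4  61.4  72.4]
d mm [-0.2 -0.   6. ] rv [ 0.001 -0.001 -0.002]
```

Below the stud tips without resistance, if the height is right. Continue gently.

>>> play_rows --pt "0 0 1.5 0 0 0 10" --pt "0 0 1.5 0 0 0 10" --pt "0 0 1 0 0 0 10" --pt "0 0 0 0 0 0 10"

```text
clock: 8.5
tool_pos: [0.5372, -0.1472, 0.2763]
tcp_rot: [[0.883, 0.441, -0.162], [0.323, -0.82, -0.473], [-0.341, 0.365, -0.866]]
force: [1.1, 0.8, -6.4]
gripper_width: 0.0303
```

```bash
python3 st.py
```

```text
height along axis mm 1.7 Ftool [ 1.8 -0.8  0.8] Mtool [ 0.58  0.67 -0.05]
t 8.5 F [ 1.1398  0.8321 -6.4336] M [ 0.8201 -0.3395  0.0949] w 30.3 q [-12.8  27.  100.6 -34.6  60.9  72.5]
d mm [-0.2 -0.   1.7] rv [ 0.001 -0.002 -0.001]
```

>>> play_rows --pt "0 0 0.8 0 0 0 10" --pt "0 0 0.8 0 0 0 10" --pt "0 0 0 0 0 0 10"

```text
clock: 8.8
tool_pos: [0.5371, -0.1476, 0.2753]
tcp_rot: [[0.883, 0.441, -0.161], [0.324, -0.82, -0.473], [-0.34, 0.365, -0.867]]
force: [-0.6, 1.3, -5.2]
gripper_width: 0.03
```

```bash
python3 st.py
```

```text
height along axis mm 0.6 Ftool [ 0.  -1.5 -0.2] Mtool [ 0.75  0.36 -0.02]
t 8.8 F [-0.5921  1.2815 -5.1939] M [ 0.8215 -0.044  -0.1089] w 30.0 q [-12.8  27.1 100.6 -34.7  60.7  72.6]
d mm [-0.4 -0.1  0.6] rv [ 0.001 -0.003 -0.002]
```

>>> play_rows --pt "0 0 1 0 0 0 10" --pt "0 0 1 0 0 0 10" --pt "0 0 0 0 0 0 10"

```text
clock: 9.1
tool_pos: [0.537, -0.1476, 0.2754]
tcp_rot: [[0.884, 0.44, -0.159], [0.323, -0.82, -0.473], [-0.338, 0.366, -0.867]]
force: [0.2, -0.0, -5.1]
gripper_width: 0.0305
```

```bash
python3 st.py;  python3 -c "
from rel import *
for n in('top','side'):
  cv2.imwrite('pics/%s6.png'%n,vision.camera(n))
a=cv2.imread('pics/top6.png')[150:270,340:490];b=cv2.imread('pics/side6.png')[100:220,230:380]
cv2.imwrite('pics/b6.png',np.vstack([cv2.resize(x,None,fx=2.5,fy=2.5,interpolation=2) for x in(a,b)]))
"
```

```text
height along axis mm 0.7 Ftool [ 0.2 -0.   0.2] Mtool [ 0.61  0.39 -0.03]
t 9.1 F [ 0.1712 -0.0018 -5.0794] M [ 0.7164 -0.1073 -0.0423] w 30.5 q [-12.8  27.  100.7 -34.7  60.6  72.7]
d mm [-0.2  0.   0.7] rv [ 0.002 -0.004 -0.003]
```

View pics/b6.png

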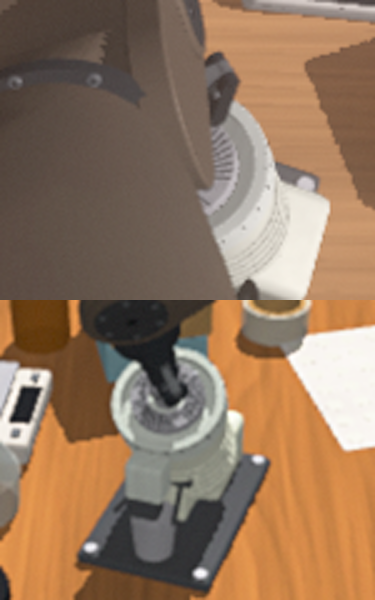

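>>> play_rows --pt "0 0 1.5 0 0 0 10" --pt "0 0 2 0 0 0 10"

```text
clock: 9.4
tool_pos: [0.5371, -0.1478, 0.275]
tcp_rot: [[0.885, 0.439, -0.156], [0.323, -0.82, -0.473], [-0.335, 0.368, -0.867]]
force: [-3.8, 22.7, 23.2]
gripper_width: 0.0304
```

```bash
python3 st.py
```

```text
height along axis mm 0.3 Ftool [ -5.3 -10.  -34.5] Mtool [ 2.37 -0.59 -0.2 ]
t 9.4 F [-3.751  22.7423 23.214 ] M [ 1.8734  1.3448 -0.8326] w 30.4 q [-12.9  27.  100.8 -34.8  60.3  72.8]
d mm [-0.3 -0.1  0.2] rv [ 0.003 -0.007 -0.005]
```

>>> play_rows --pt "0 0 0 0 0 0 10" --pt "0 0 0 0 0 0 34" --pt "0 0 0 0 0 0 45" --pt "0 0 0 0 0 0 70" --pt "0 0 0 0 0 0 70"

```text
clock: 9.9
tool_pos: [0.5373, -0.1486, 0.2763]
tcp_rot: [[0.885, 0.438, -0.154], [0.323, -0.819, -0.475], [-0.334, 0.371, -0.866]]
force: [0.3, 1.6, -0.7]
gripper_width: 0.0697
```

```bash
python3 st.py
```

```text
height along axis mm 1.1 Ftool [-0.6  0.3 -4.4] Mtool [0.19 0.18 0.03]
t 9.9 F [ 0.3241  1.6155 -0.6877] M [ 0.2427 -0.1031 -0.0186] w 69.7 q [-12.9  26.9 100.7 -34.9  60.4  72.8]
d mm [ 0.2 -1.3  1. ] rv [ 0.006 -0.007 -0.006]
```

>>> play_rows --pt "0 0 -10 0 0 0 70" --pt "0 0 -20 0 0 0 80" --pt "0 0 -30 0 0 0 80" --pt "0 0 -40 0 0 0 80" --pt "0 0 0 0 0 0 80"

```text
clock: 10.4
tool_pos: [0.5535, -0.0995, 0.3678]
tcp_rot: [[0.886, 0.438, -0.156], [0.322, -0.82, -0.474], [-0.335, 0.37, -0.867]]
force: [-0.9, -1.7, 1.0]
gripper_width: 0.0799
```

```bash
python3 st.py; python3 -c "
from rel import *
cv2.imwrite('pics/side7.png',vision.camera('side'))
b=cv2.imread('pics/side7.png')[100:220,230:380]
cv2.imwrite('pics/b7.png',cv2.resize(b,None,fx=5,fy=5,interpolation=2))
"
```

```text
height along axis mm 106.1 Ftool [-3.3  3.2 -4.1] Mtool [0.16 0.16 0.03]
t 10.4 F [-0.8721 -1.7072  1.0189] M [ 0.2053 -0.0978 -0.0197] w 79.9 q [ -7.8  22.5  92.6 -30.8  73.5  69.4]
d mm [  0.7  -1.9 106.1] rv [ 0.004 -0.006 -0.006]
```

View pics/b7.png

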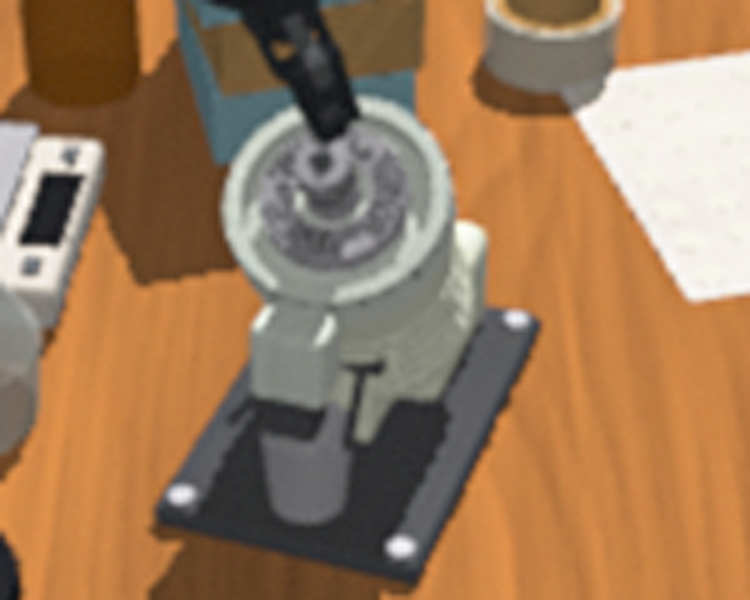

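>>> play_rows --pt "0.5 -1.5 10 0 0 0 0" --pt "0 0 15 0 0 0 0" --pt "0 0 15 0 0 0 0" --pt "0 0 5 0 0 0 0" --pt "0 0 5 0 0 0 0" --pt "0 0 5 0 0 0 0" --pt "0 0 5 0 0 0 0" --pt "0 0 5 0 0 0 0" --pt "0 0 0 0 0 0 0"

```text
clock: 11.35
tool_pos: [0.5395, -0.1323, 0.3006]
tcp_rot: [[0.883, 0.44, -0.165], [0.321, -0.821, -0.472], [-0.343, 0.364, -0.866]]
force: [-0.5, -0.3, -0.3]
gripper_width: -0.0001
```

```bash
python3 st.py
```

```text
height along axis mm 30.1 Ftool [-2.1  1.7 -3.7] Mtool [ 0.16  0.16 -0.01]
t 11.35 F [-0.4775 -0.3139 -0.2652] M [ 0.2145 -0.077   0.0144] w -0.1 q [-11.3  25.5  98.9 -33.3  64.4  71.7]
d mm [ 1.3  2.3 30.1] rv [-0.001  0.001 -0.003]
```

>>> play_rows --pt "1.3 1.5 1 0 0 0 0" --pt "0 0 1 0 0 0 0" --pt "0 0 1 0 0 0 0" --pt "0 0 1 0 0 0 0"

```text
clock: 11.75
tool_pos: [0.5412, -0.1347, 0.2984]
tcp_rot: [[0.884, 0.439, -0.163], [0.321, -0.821, -0.472], [-0.341, 0.365, -0.866]]
force: [-1.0, 10.0, 13.7]
gripper_width: -0.0003
```

```bash
python3 st.py
```

```text
height along axis mm 27.4 Ftool [ -4.   -1.9 -20.6] Mtool [ 0.8  -0.38  0.01]
t 11.75 F [-0.986   9.9996 13.6801] M [ 0.5416  0.561  -0.423 ] w -0.3 q [-11.5  25.8  98.8 -33.4  64.1  71.7]
d mm [-0.3  0.3 27.4] rv [-0.    -0.001 -0.004]
```

>>> play_rows --pt "0 0 1.4 0 0 0 0" --pt "0 0 1.4 0 0 0 0"

```text
clock: 11.95
tool_pos: [0.541, -0.1347, 0.2984]
tcp_rot: [[0.885, 0.438, -0.16], [0.321, -0.821, -0.472], [-0.338, 0.367, -0.867]]
force: [-3.0, 9.4, 12.0]
gripper_width: 0.0001
```

```bash
python3 st.py
```

```text
height along axis mm 27.4 Ftool [ -5.3  -2.9 -18.5] Mtool [ 0.92 -0.33  0.  ]
t 11.95 F [-2.9797  9.3828 11.9824] M [ 0.6708  0.5688 -0.4352] w 0.1 q [-11.5  25.7  98.9 -33.4  63.9  71.8]
d mm [-0.1  0.4 27.4] rv [ 0.001 -0.003 -0.005]
```

Firm. Back off and clear the view towards +y.

>>> play_rows --pt "0 0 -20 0 0 0 0" --pt "0 0 -40 0 0 0 0" --pt "0 0 -45 0 0 0 0" --pt "0 0 -45 0 0 0 0" --pt "0 -45 -10 0 0 0 0" --pt "0 -45 -10 0 0 0 0" --pt "0 -45 -10 0 0 0 0" --pt "0 -45 -10 0 0 0 0" --pt "0 -45 0 0 0 0 0" --pt "0 -45 0 0 0 0 0" --pt "0 0 0 0 0 0 0"

```text
clock: 13.05
tool_pos: [0.4496, 0.1882, 0.3696]
tcp_rot: [[0.887, 0.434, -0.155], [0.32, -0.823, -0.47], [-0.332, 0.367, -0.869]]
force: [1.1, 0.1, -0.5]
gripper_width: 0.0001
```

```bash
python3 st.py; python3 -c "
from rel import *
for n in('top','side'):
  cv2.imwrite('pics/%s8.png'%n,vision.camera(n))
a=cv2.imread('pics/top8.png')[150:270,340:490];b=cv2.imread('pics/side8.png')[100:220,230:380]
cv2.imwrite('pics/b8.png',np.vstack([cv2.resize(x,None,fx=2.5,fy=2.5,interpolation=2) for x in(a,b)]))
"
```

```text
height along axis mm 226.7 Ftool [-0.4  2.  -4. ] Mtool [0.15 0.14 0.04]
t 13.05 F [ 1.1442  0.1159 -0.5014] M [ 0.1826 -0.0845 -0.0339] w 0.1 q [ 23.   19.7  96.6 -22.   84.7  95.3]
d mm [  1.2 279.5 226.7] rv [ 0.    -0.009 -0.01 ]
```

View pics/b8.png

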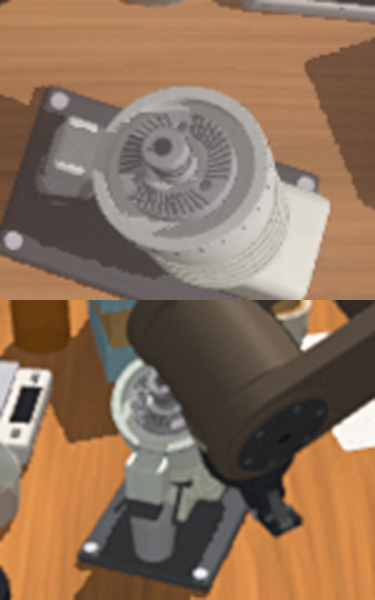

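View pics/top8.png

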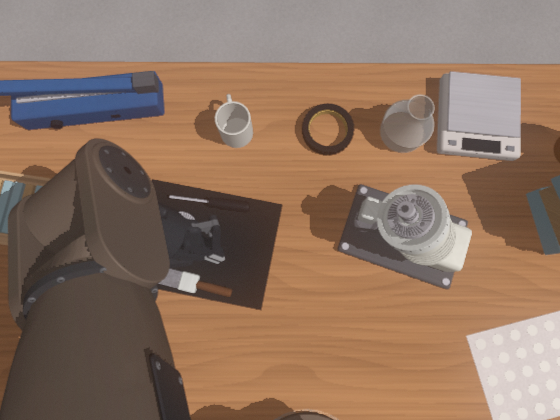

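View pics/side8.png

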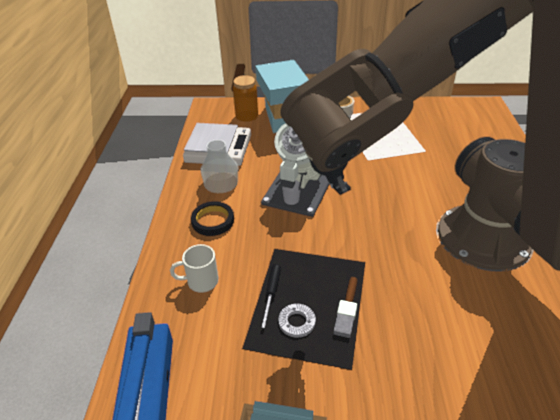

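```bash
python3 -c "
from rel import *
S=frame(-109.05);seat=np.array([.5207,-.1943,.19])
im=cv2.imread('pics/top8.png')[170:270,370:470];k=6;im=cv2.resize(im,None,fx=k,fy=k,interpolation=2)
def dr(r,h,c):
  q=np.array([(proj('top',seat+S@np.array([r*np.cos(t),r*np.sin(t),h]))-[370,170]+.5)*k for t in np.linspace(0,6.28,90)]);cv2.polylines(im,[q.astype(int)],True,c,1)
dr(.043,.015,(0,0,255));dr(.016,.052,(0,0,255));dr(.043,.024,(255,0,0));dr(.016,.061,(255,0,0));dr(.066,.008,(0,255,0))
for a in(95.8,215.8,335.8):
  t=np.radians(a);p=(proj('top',seat+S@np.array([.029*np.cos(t),.029*np.sin(t),.015]))-[370,170]+.5)*k;cv2.circle(im,tuple(p.astype(int)),4,(0,255,255),1)
cv2.imwrite('pics/c8.png',im)"
```

```text
(no output)
```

View pics/c8.png

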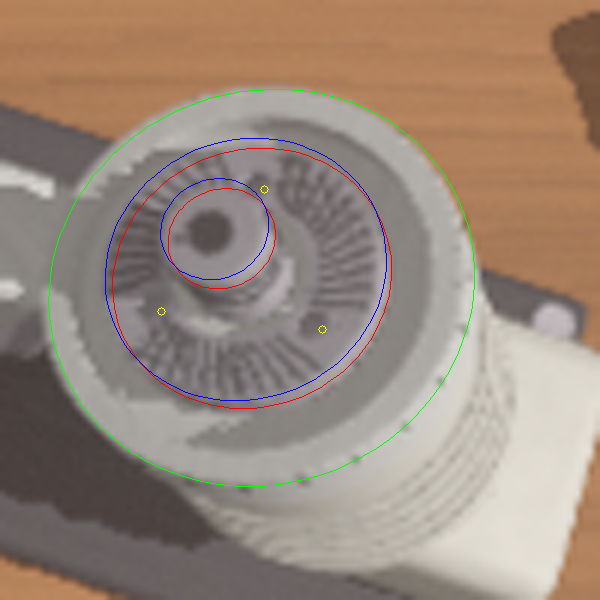

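>>> play_rows --pt "4 -37 -17 0 0 0 0" --pt "4 -37 -17 0 0 0 0" --pt "4 -37 -17 0 0 0 0" --pt "0 0 0 0 0 0 0"

```text
clock: 13.55
tool_pos: [0.4249, 0.305, 0.3727]
tcp_rot: [[0.893, 0.424, -0.154], [0.312, -0.827, -0.467], [-0.325, 0.369, -0.871]]
force: [-0.3, -0.8, 0.3]
gripper_width: 0.0005
```

```bash
python3 -c "
from rel import *
for n in('top','side'):
  cv2.imwrite('pics/%s9.png'%n,vision.camera(n))
b=cv2.imread('pics/side9.png')[100:200,250:350];a=cv2.imread('pics/top9.png')[185:265,375:455]
cv2.imwrite('pics/b9.png',cv2.resize(b,None,fx=6,fy=6,interpolation=2))
cv2.imwrite('pics/t9.png',cv2.resize(a,None,fx=7,fy=7,interpolation=2))
"
```

```text
(no output)
```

View pics/b9.png

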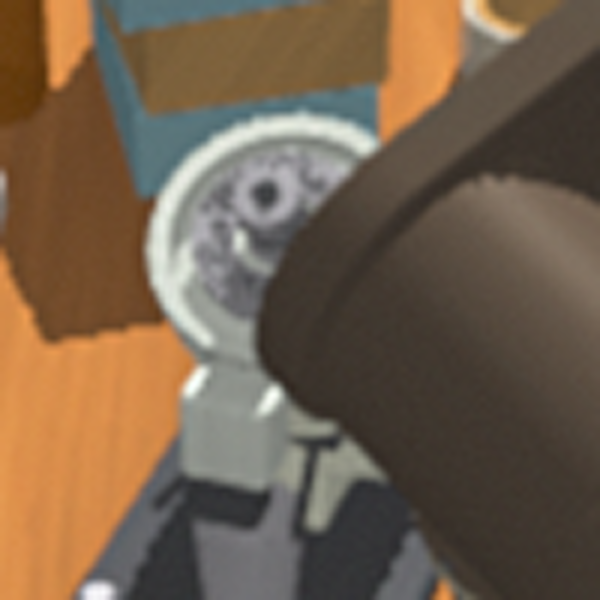

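View pics/t9.png

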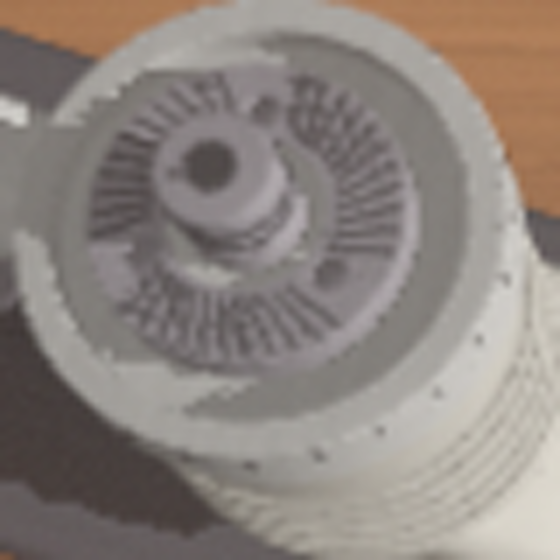

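```bash
python3 -c "
from rel import *
S=frame(-109.05);seat=np.array([.5207,-.1943,.19])
n,e1=tri(ray('top',405.2,208.5),ray('side',294.1,132.4))
# rim centre from initial pics
for dx in(0,):
  r,e2=tri(ray('top',*proj('top',seat+.008*S[:,2])),ray('side',297.7,140.2))
print(n,e1,r,e2); print('nose rel rim in seat axes mm',(S.T@(n-r)*1e3).round(1),'want 0,0,44')
print('nose rel seat',(S.T@(n-seat)*1e3).round(1))
"
```

```text
[ 0.5311 -0.1672  0.2374] 0.001993942696358872 [ 0.5221 -0.1907  0.1964] 2.4804814487119485e-05
nose rel rim in seat axes mm [-1.3  0.8 48.1] want 0,0,44
nose rel seat [-1.5  1.  55.6]
```

```bash
python3 -c "
from plant import robot
print(robot.sense()['clock']);print(robot.sign_off())"
```

```text
13.65
the job is handed in; nothing more can be done
None
```

The burr is back on the drive hub and released. I signed off at 13.65 s, with the gripper empty and well clear.

**What I did:** I gripped the burr by its nose and tilted it to the hub's 30° lean. I turned it to the stud angle measured in the top picture, about 96° in the seat's frame. The bore went over the spindle and the holes over the studs with no noticeable resistance. I pushed it to a firm stop at about 35 N, let go, then pressed the nose with closed fingers at 15–20 N. It did not move any further.

**Checks that agree it is home:**
- The stop came within about 0.5 mm of the seat's face, well below the 9 mm stud tips.
- From the finger contact, the nose top is at a height of 0.2351 m. Fully home would be 0.2350 m, and resting on the studs about 0.243 m.
- In the last pictures the burr lies inside the chamber, and the other objects on the table that the pictures showed look unmoved.

**Checks that were less clear:**
- **Camera height:** triangulating from the two cameras put the nose top about 4 mm too far out along the spindle axis. That lies between home and resting on the studs. The two views miss each other by about 2 mm, so I relied on the contact measurements.
- **Off-centre:** the top-view overlay was also off by 1–1.5 pixels (about 2–3 mm). I put this down to my estimate of the hub's position.

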